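Open the stain hood to its working height

ROBOT

A 7-joint arm with a two-finger parallel gripper is mounted at the origin on a cart in front of the work surface, level with it; the furniture and walls round the work are solid. World frame = base frame: x ahead of the robot, y to its left, z up, the work surface at z = 0. Lengths are in m, angles in rad, forces in N, time in s.
With the tool pointing down it reaches from about 0.35 to 0.9 m from the base axis. Payload 8.1 kg.
Tool frame: the origin (TCP) lies at the very end of the fingers, on their centre line; the grasp point (between the pads) lies 19 mm behind it; z points along the fingers, y is the line along which they close (so a half turn about z gives the same grasp; the last joint's range is limited). The gripper opens to 92 mm and grips with 3 to 60 N. Pads are 19 mm wide; open, the fingers measure 130 mm over their backs; the gripper's body (75 mm by 190 mm) begins 47 mm behind the grasp point.
Start: joints at [1.077, 0.434, 0.025, 1.573, -0.012, 1.134, -0.075], TCP at [0.238, -0.578, 0.227] pointing down, gripper open.
Joint ranges: [-2.62, 2.62], [-0.44, 2.09], [-1.27, 1.32], [0.08, 2.57], [-1.32, 4.46], [0.12, 2], [-2.74, 2.74]. Speed limits (rad/s): [2.22, 2.22, 3.01, 3.01, 3.14, 3.14, 3.14].

INTERFACE

Orientations are given as a unit quaternion [w, x, y, z].
In Python, from station import r, optics, ticket, boxes_of, outline_of, landmark_of gives the robot as it stands. Calls block until the motion is done:
- r.move_pose(position, orientation): joint-space move of the TCP to a pose.
- r.servo_line(position, frame=None, rate=0.15): straight line of the TCP; frame=None keeps the orientation; rate is the mean speed in m/s.
- r.movej(angles): joint-space move.
- r.grip(opening, f_grip=None): finger opening in m; f_grip is the grip in N (None keeps the last); returns when the fingers have stopped.
- r.pause(seconds).
- r.inverse_kinematics(position, orientation): joint angles nearest the present ones, or None.
- r.read_state(): the state.
- optics.camera(name): name is "side" or "top" or "wrist"; returns a dict with "image" (480x640x3 uint8, red, green, blue), "vertical_fov" (degrees; the focal length in pixels is half the picture's height over the tangent of half this angle, whatever the lens; pixels are square), "cx", "cy" (the principal point, pixels), "extrinsics" (4x4, takes a point from camera to world coordinates); the wrist camera has in their place "hand_eye" (4x4, takes a point from camera to tool coordinates, whose origin is the TCP and whose axes are the flange's). Camera axes: x right, y up, looking along -z (the intrinsics and any distortion apply to the point x, -y, -z); pixel columns grow to the right and rows downward; lengths in m; the calibration is good to about 2 mm. The wrist camera is an equidistant fisheye: a pixel r from the principal point sees the ray r / f radians off the axis. A picture is of the moment at which its call begins: read the wrist's pose just before it. There is no depth.
A pose or a line that the arm cannot do raises r.IKError and nothing moves.
- ticket.finish_job(): hands the job in; it is judged then, once.
Trained networks look in a picture, given as the dict that the camera call returned (one of the last four; its "shot" number tells which), for a name from the list of things; names that differ only in an ending like _2 or _b are one class to them, and where a whole thing is asked for, a point or a joint stands for the part that bears it (a point fixed in the world has none). Each returns a list of dicts, best first, with "score" (0 to 1); they miss things now and then, are a little off and sometimes report something else, mostly with a low value. They report only what shows in the picture. A call takes as long as a camera call.
- boxes_of(picture, label): "extent" ([left, top, width, height] in pixels, round what is visible of it).
- outline_of(picture, label): "pixels" (480x640 bool, what is visible of it) and "extent" ([left, top, width, height] in pixels, round what is visible of it).
- landmark_of(picture, label): "centre" ([column, row] in pixels: a listed point, or the origin of a listed thing).
The state is a dict: "time": time; "qpos": joint angles; "joint_velocities": joint speeds; "joint_efforts": joint torques, N m; "eef_pos": TCP position; "tcp_rot": TCP orientation; "ft_force": force on the tool from outside, world axes, zero at the start; "wrist_torque": the same for the moment, N m; "finger_gap": finger opening in m; "gripper_force": force on a finger pad.
Only numpy, scipy, OpenCV 4.12 (cv2) and the standard library are available. Lean on these libraries where they do the work, as an engineer would, in place of code of your own. Each camera call takes 0.05 s, during which the arm holds its last target. There are 200 camera calls.

TASK

Get the small fume hood ready for work: first press the green end of the rocker switch on its control foot fully down to start the fan, then put the fingertips under the lip of the counterweighted glass sash and push it up until the red pointer at its right end is level with the green mark on the right post, without running it past the mark. Pinch and lift nothing, and leave the mark and everything standing about where it is.

Things in the scene. Friction and masses are not known exactly. Their poses are not given: they have to be found in the camera images.
- hood: white benchtop fume hood, 300 mm wide, 540 mm high, fixed. Origin on the worktop in the vertical sash plane, midway between the posts; x points back into the hood, y to the left seen from the front, z up. Post fronts are at x = 0. Only the lip, the sill (22 mm high, to x = -58 mm) and the control foot (y 100 to 150, x from -155 mm, 72 mm high) stand out in front of them
- fan_switch (a joint): rocker switch, 45 x 26 mm, on the control foot's face, which slopes 30 degrees down towards the front. At 0 rad the black half nearer the front is down (off); pressing the green half, farther back and higher, turns it to its stop at 0.30 rad (on). It takes 2 to 5 N near the press point and stays where it is left
- fan_press (a point): where to press: on the surface of the rocker's green half, 15 mm from its pivot; moves with the rocker. The face's outward normal leans 30 degrees from vertical towards the front when the rocker is halfway
- sash (a joint): height of the glass sash above its lower stop, in m, 0 to 0.20. The sash runs straight up in the posts and is counterweighted: it takes 2 to 4.5 N to move it up or down (more when moved fast) and it stays where it is left
- lip_edge (a point): lowest point of the round nosing (radius 7 mm, axis level) along the front of the sash's aluminium lip, at mid-width, 40 mm in front of the sash plane, 135 mm above the worktop when the sash is at 0: push up here from beneath. The lip is 200 mm wide and 16 mm thick with a dark strip on top; under it is free space down to the sill. Axes as the hood's
- pointer (a point): tip of the red pointer tab at the right end of the sash, 7 mm above the lip's underside; it moves with the sash
- mark (a point): green height mark on a black sliding clip on the right post, 30 mm high; the point is the middle of the green line. Axes as the hood's. The sash is right when pointer is at the height of this point; the clip's height differs from time to time, always above the sash's start
- stain_blue: white dropper bottle with a blue cap, 36 x 36 x 97 mm, standing in the hood; origin at its underside
- stain_pink: white dropper bottle with a red cap, 36 x 36 x 97 mm, standing in the hood; origin at its underside
- petri_dish: lidded petri dish, 63 mm across, 13 mm high, in the hood; origin at its underside
- slide_box: blue box for slides, 95 x 165 x 42 mm, on the worktop; origin at its underside
- specimen_cup: white specimen cup with a red lid, 65 mm across, 66 mm high; origin at its underside
- timer: white timer with a grey dial, 64 mm across, 42 mm high; origin at its underside
- notepad: yellow block of notes, 76 x 76 x 18 mm; origin at its underside
- tube_rack: orange tube rack, 49 x 143 x 62 mm, with three capped tubes fixed in it; origin at its underside

How it is judged:
On the way, in this order (a step that is already met when the one before it is completed fails the run):
1. the fan is switched on while the sash is still where it was (value of joint fan_switch above 0.22 rad and distance of lip_edge from where it was at the start of the episode below 0.012 m), for 0.2 s.
2. the sash is on its way up, pushed by the fingers from beneath its lip ((contact force between the fingers and sash_c0 above 0.5 N or contact force between the fingers and sash_c1 above 0.5 N) and distance of lip_edge from where it was at the start of the episode above 0.02 m and z of pointer in the frame of mark below 0.01 m), for 0.1 s.
At the end, for the whole second after the job is handed in: the fan rocker is on (above 0.22 of 0.30 rad), the sash is at rest with its pointer within 10 mm of the height of the green mark, and every bottle, box and dish is within 15 mm of where it stood (z of pointer in the frame of mark between -0.01 and 0.01 m and velocity of joint sash between -0.005 and 0.005 m/s and value of joint fan_switch above 0.22 rad and distance of each of stain_blue, stain_pink, petri_dish, slide_box, specimen_cup, timer, notepad, tube_rack from where it was at the start of the episode below 0.015 m); the robot touches nothing.
It fails at once if the lip is pinched between the fingers (pressed from above and below at once) ((contact force between the fingers and sash_c0 above 2 N or contact force between the fingers and sash_c1 above 2 N) and contact force between the fingers and sash_c2 above 2 N).
It fails at once if the sash is run more than 20 mm past the mark (z of pointer in the frame of mark above 0.02 m).
It fails at once if the height mark is shifted by more than 5 mm (distance of mark from where it was at the start of the episode above 0.005 m).
It fails at once if a thing that stands about is moved by more than 15 mm (distance of any of stain_blue, stain_pink, petri_dish, slide_box, specimen_cup, timer, notepad, tube_rack from where it was at the start of the episode above 0.015 m).
It also fails if it takes over 54 s, if anything falls off the work surface, if the arm or the gripper's body presses on something with over 40 N, if the wrist force passes 120 N, or if a joint passes its speed limit or range.

## Working session

There is one attempt and no reset: what is moved stays moved. The work goes in short steps, each a Python script; the robot and the scene stay as the last script left them, time stands still between calls to the robot, and variables do not carry over. Pictures are saved under pics/ and viewed, at most 10 in all, crops included, and the job is handed in when it is done.

```bash
ls; mkdir -p pics
cat > h.py <<'E'
import numpy as np, cv2
from station import r, optics, ticket, boxes_of, outline_of, landmark_of
def ray(p,uv):
    f=240/np.tan(np.radians(p["vertical_fov"])/2)
    E=np.array(p["extrinsics"]); d=np.array([(uv[0]-p["cx"])/f,-(uv[1]-p["cy"])/f,-1.])
    d=E[:3,:3]@d; return E[:3,3],d/np.linalg.norm(d)
def tri(rays):
    A=sum(np.eye(3)-np.outer(d,d) for o,d in rays); b=sum((np.eye(3)-np.outer(d,d))@o for o,d in rays)
    x=np.linalg.solve(A,b); return x,[np.linalg.norm(np.cross(x-o,d)) for o,d in rays]
def proj(p,X):
    f=240/np.tan(np.radians(p["vertical_fov"])/2); E=np.array(p["extrinsics"])
    c=E[:3,:3].T@(np.array(X)-E[:3,3]); return np.array([p["cx"]-f*c[0]/c[2],p["cy"]+f*c[1]/c[2]])
def save(p,n): cv2.imwrite("pics/"+n,p["image"][:,:,::-1])
E
python3 - <<'E'
from h import *
np.set_printoptions(precision=4,suppress=True)
P={n:optics.camera(n) for n in("side","top")}
for n,p in P.items():
    save(p,n+"0.png"); print(n,{k:p[k] for k in p if k!="image"})
for l in "fan_press lip_edge pointer mark hood stain_blue stain_pink petri_dish slide_box specimen_cup timer notepad tube_rack".split():
    R=[]
    for n,p in P.items():
        L=landmark_of(p,l); print(l,n,[(np.round(q["centre"],1),round(q["score"],2)) for q in L[:2]])
        if L: R.append(ray(p,L[0]["centre"]))
    if len(R)==2: print("   ",*tri(R))
    elif R: print("  z0:", R[0][0]-R[0][1]*R[0][0][2]/R[0][1][2])
print(r.read_state())
E
```

```text
pics
side {'vertical_fov': 54.86058271380273, 'cx': 315.3796785401037, 'cy': 239.04513466808677, 'extrinsics': array([[-0.5786,  0.4083, -0.7061, -0.1378],
       [-0.8153, -0.2633,  0.5158,  0.5144],
       [ 0.0247,  0.874 ,  0.4852,  0.5899],
       [ 0.    ,  0.    ,  0.    ,  1.    ]]), 'shot': 1}
top {'vertical_fov': 47.91931155508662, 'cx': 322.78715706695635, 'cy': 238.64214088116503, 'extrinsics': array([[-0.13  ,  0.7818, -0.6099, -0.3361],
       [-0.9915, -0.0996,  0.0836,  0.1097],
       [ 0.0047,  0.6156,  0.7881,  1.2659],
       [ 0.    ,  0.    ,  0.    ,  1.    ]]), 'shot': 2}
fan_press side [(array([204.2, 321. ]), 0.86), (array([211.4, 270. ]), 0.71)]
fan_press top [(array([214.1, 280.6]), 0.73)]
    [0.4957 0.2892 0.0585] [np.float64(0.0017178733028486504), np.float64(0.0017178733028485346)]
lip_edge side [(array([237. , 245.9]), 0.94)]
lip_edge top [(array([252.1, 238. ]), 0.6)]
    [0.5664 0.1792 0.1411] [np.float64(0.006134980317492571), np.float64(0.006134980317492792)]
pointer side [(array([472. , 265.4]), 0.73), (array([274.5, 221.2]), 0.58)]
pointer top [
[... 1445 characters left out ...]
9]), 0.95)]
tube_rack top [(array([425.5, 233.9]), 0.84)]
    [ 0.6379 -0.3357 -0.0127] [np.float64(0.005036416030937694), np.float64(0.005036416030937546)]
{'time': 1.4, 'qpos': array([ 1.0774,  0.4345,  0.025 ,  1.5732, -0.0116,  1.134 , -0.0751]), 'joint_velocities': array([-0.0022, -0.0009,  0.0001,  0.0013,  0.0015,  0.0003,  0.0012]), 'joint_efforts': array([  0.0005, -66.7676,   0.984 , -31.4805,  -0.0607,   0.0329,
         0.    ]), 'eef_pos': array([ 0.238 , -0.5779,  0.2267]), 'tcp_rot': array([ 0.    ,  0.981 ,  0.1941, -0.    ]), 'ft_force': array([-0.417 , -0.2594, -0.1442]), 'wrist_torque': array([0.0453, 0.0276, 0.014 ]), 'gripper_force': 0.0, 'finger_gap': 0.092015425151346}
```

View pics/side0.png

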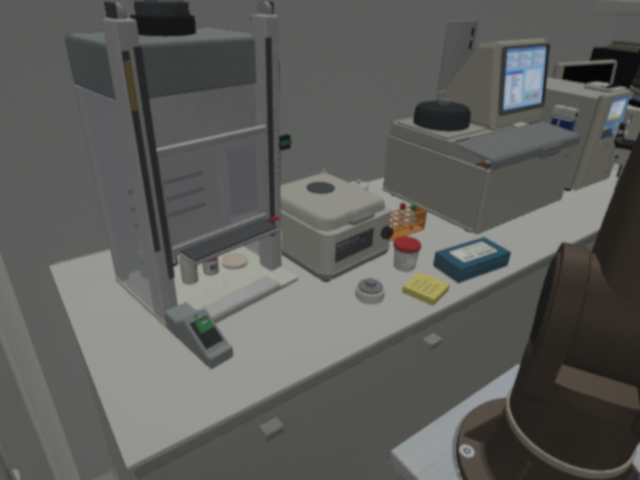

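View pics/top0.png

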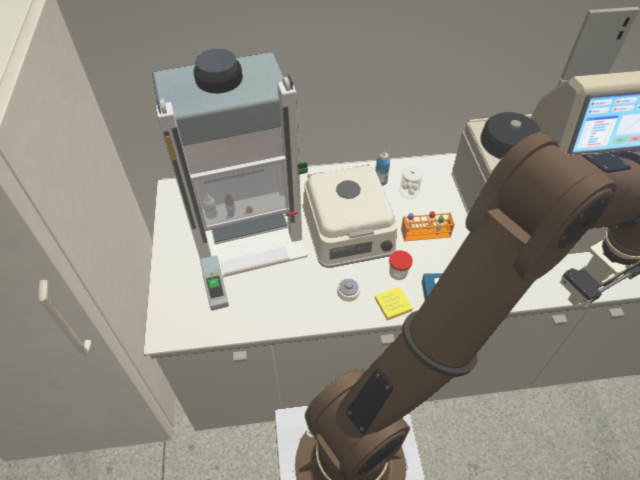

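The side picture shows the green rocker at (204,323), the red pointer at (274,219) and the mark clip at (285,142). In the top picture the pointer is at (292,213), the mark at (302,168) and the switch at (213,283). The network's first pointer hit in the side picture was wrong, so I'm using its second.

```bash
cat >> h.py <<'E'
from scipy.spatial.transform import Rotation as R_
def quat(zt,yt):
    zt=np.array(zt,float)/np.linalg.norm(zt); yt=np.array(yt,float); yt-=zt*(yt@zt); yt/=np.linalg.norm(yt)
    q=R_.from_matrix(np.c_[np.cross(yt,zt),yt,zt]).as_quat(); return np.r_[q[3],q[:3]]
E
python3 - <<'E'
from h import *
np.set_printoptions(precision=4,suppress=True)
P={n:optics.camera(n) for n in("side","top")}
s,t=P["side"],P["top"]
L=[q for q in landmark_of(s,"pointer") if q["centre"][0]<320]; Lt=landmark_of(t,"pointer")
print(L,Lt)
print("pointer",*tri([ray(s,L[0]["centre"] if L else (274,220)),ray(t,Lt[0]["centre"])]))
# colour centroids
for n,p,box in(("side",s,(190,305,225,345)),("top",t,(200,265,228,300)),("sideptr",s,(262,208,285,230)),("topptr",t,(282,203,304,224)),("sidemark",s,(276,130,295,155)),("topmark",t,(293,158,312,178))):
    x0,y0,x1,y1=box; im=p["image"][y0:y1,x0:x1].astype(int)
    a,b=(1,0) if "ptr" not in n else (0,1)
    w=np.clip(im[:,:,a]-np.maximum(im[:,:,b],im[:,:,2])-15,0,None).astype(float)
    yy,xx=np.mgrid[y0:y1,x0:x1]; print(n,w.sum(),(w>0).sum(),(xx*w).sum()/w.sum(),(yy*w).sum()/w.sum(), xx[w>0].min(),xx[w>0].max())
for n,p,(x,y,w,h),S in(("a",s,(170,290,80,80),5),("b",t,(180,150,140,160),3)):
    c=cv2.resize(p["image"][y:y+h,x:x+w],None,fx=S,fy=S,interpolation=cv2.INTER_CUBIC); 
    globals()[n]=cv2.resize(c,(400,450))
cv2.imwrite("pics/crop.png",np.hstack([a,b])[:,:,::-1])
yaw=np.radians(12.6);xh=np.array([np.cos(yaw),np.sin(yaw),0]);yh=np.array([-xh[1],xh[0],0])
O=np.array([.605,.188,0]); H=lambda x,y,z:O+x*xh+y*yh+[0,0,z]
for s_ in(1,-1):
  for tl in(0,12,25):
    a=np.radians(tl); q=quat(np.sin(a)*xh-[0,0,np.cos(a)],s_*yh)
    for y in(.125-.055,.125+.055): print("press",s_,tl,y,r.inverse_kinematics(H(-.095,y,.06),q))
  for tl in(-20,0,20,35):
    a=np.radians(tl); q=quat(np.cos(a)*xh-[0,0,np.sin(a)],s_*yh)
    print("lip",s_,tl,[r.inverse_kinematics(H(-.03,0,z),q) for z in(.11,.2,.29)])
E
```

```text
[{'centre': [278.7, 216.6], 'score': 0.86}, {'centre': [185.1, 281.7], 'score': 0.47}] [{'centre': [295.6, 212.6], 'score': 0.78}]
pointer [0.6287 0.0532 0.1477] [np.float64(0.000552075929038443), np.float64(0.0005520759290384424)]
side 3109.0 211 203.82856223866196 324.4647796719202 194 213
top 4582.0 116 213.37952859013532 282.097119161938 208 219
sideptr 1395.0 54 273.56129032258065 218.37777777777777 269 279
topptr 2403.0 42 292.61839367457344 212.78360382854765 288 298
sidemark 279.0 44 284.89247311827955 142.38709677419354 281 290
topmark 740.0 32 302.2445945945946 169.13378378378377 298 307
press 1 0 0.07 [ 0.0832  0.6998 -0.9145  1.8804  0.6975  0.918   0.6211]
press 1 0 0.18 [-0.0081  0.8738 -1.1553  1.7862  0.8963  1.1157  0.3113]
press 1 12 0.07 [ 0.0564  0.5978 -0.8773  2.0668  0.9426  0.6888  0.3503]
press 1 12 0.18 [-0.1651  0.6519 -0.8806  1.9741  0.9576  0.7842  0.1729]
press 1 25 0.07 [-0.4105  0.4226 -0.3151  2.2929  1.4498  0.3161 -0.2621]
press 1 25 0.18 [-0.0207  0.8475 -1.267   2.1421  1.5189  1.0888 -0.3443]
lip 1 -20 [array([ 0.5062,  2.013 , -0.9488,  2.3268,
[... 529 characters left out ...]
2.5387]
press -1 12 0.07 [-0.3626  0.4541 -0.2953  2.0994  0.4888  0.4565 -2.3927]
press -1 12 0.18 [-0.9487  0.4851  0.212   2.039   0.0243  0.4476 -2.1412]
press -1 25 0.07 None
press -1 25 0.18 [-1.4325  0.5528  0.7461  2.2492 -0.8983  0.1513 -1.3148]
lip -1 -20 [array([-1.2735,  1.8271,  0.5326,  2.4164,  1.8447,  1.8263,  0.3091]), array([-1.1471,  1.6046,  0.5438,  2.5621,  1.9895,  2.0021,  0.3554]), None]
lip -1 0 [None, None, None]
lip -1 20 [None, None, None]
lip -1 35 [array([ 0.2312,  0.801 , -1.0705,  2.514 ,  2.393 ,  1.2247,  2.307 ]), array([ 0.1709,  0.3835, -0.8791,  2.4588,  2.3322,  0.7763,  2.2095]), array([-0.9434,  0.0181,  0.3917,  2.426 ,  2.2736,  0.3518,  2.2066])]
```

View pics/crop.png

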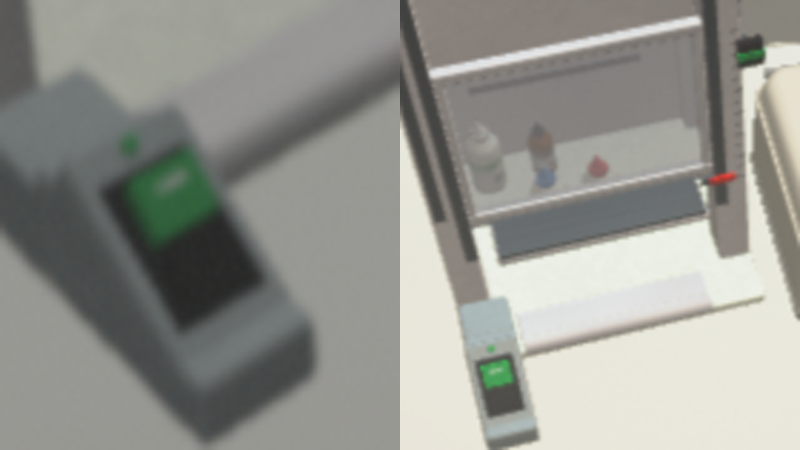

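```bash
cat >> h.py <<'E'
yaw=np.radians(12.6);xh=np.array([np.cos(yaw),np.sin(yaw),0]);yh=np.array([-xh[1],xh[0],0]);zh=np.array([0,0,1.])
a12=np.radians(12); QP=quat(np.sin(a12)*xh-np.cos(a12)*zh,yh)
# vector from TCP to rear edge centre of the left finger's tip
EDGE=.0555*yh+.0095*(np.cos(a12)*xh+np.sin(a12)*zh)
NP=-.5*xh+.866*zh
E
python3 - <<'E'
from h import *
np.set_printoptions(precision=4,suppress=True)
P={n:optics.camera(n) for n in("side","top")}
s,t=P["side"],P["top"]
print("green",*tri([ray(s,(203.8,324.5)),ray(t,(213.4,282.1))]))
print("mark",*tri([ray(s,(284.9,142.4)),ray(t,(302.2,169.1))]))
print("ptr",*tri([ray(s,(273.6,218.4)),ray(t,(292.6,212.8))]))
F=np.array([.4957,.2892,.0585])
r.move_pose([.40,.05,.27],quat([0,0,-1],yh))
r.move_pose(F-EDGE+.05*NP,QP)
st=r.read_state(); print(st["time"],st["eef_pos"],st["qpos"],st["ft_force"])
p=optics.camera("wrist"); save(p,"w1.png"); print(p["hand_eye"],p["cx"],p["cy"],p["vertical_fov"],landmark_of(p,"fan_press")[:2])
p=optics.camera("top"); save(p,"t1.png")
E
```

```text
green [0.4944 0.2915 0.0529] [np.float64(0.00117606500949672), np.float64(0.0011760650094967116)]
mark [0.6351 0.0311 0.3053] [np.float64(0.0015828615639606382), np.float64(0.0015828615639603774)]
ptr [0.6344 0.0617 0.1426] [np.float64(0.0015097871410318117), np.float64(0.0015097871410316478)]
5.0167 [0.4749 0.2265 0.1001] [-0.0305  0.4362 -0.7292  2.0942  0.6807  0.6294  0.5634] [ 0.8078 -0.1627  0.1662]
[[-0.0005  0.9618  0.2738  0.0748]
 [ 1.      0.0008 -0.0009  0.0007]
 [-0.001   0.2738 -0.9618 -0.1571]
 [ 0.      0.      0.      1.    ]] 321.18324449733745 227.77026543182512 65.70646984690485 [{'centre': [420.4, 290.2], 'score': 0.79}]
```

View pics/w1.png

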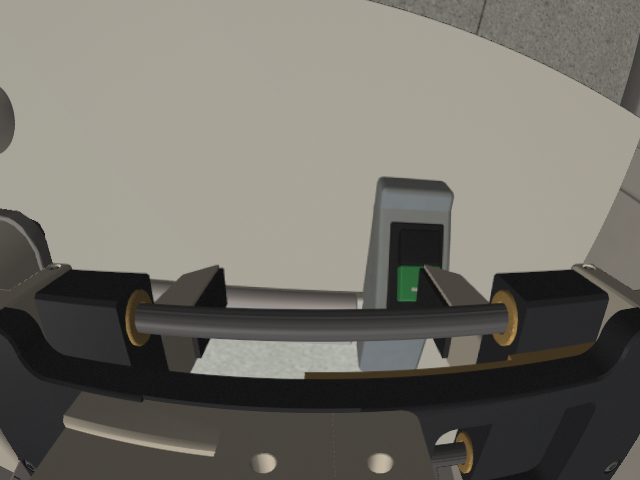

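The wrist picture shows the foot lined up with the hand. The green half is at about (412,283), just left of the left finger. I'll cross-check its position with the wrist ray.

```bash
cat >> h.py <<'E'
def wray(p,uv,st):
    f=240/np.tan(np.radians(p["vertical_fov"])/2); d=np.array([uv[0]-p["cx"],uv[1]-p["cy"]]); rr=np.hypot(*d); th=rr/f
    v=np.array([np.sin(th)*d[0]/rr,-np.sin(th)*d[1]/rr,-np.cos(th)])
    w=st["tcp_rot"]; R=R_.from_quat([w[1],w[2],w[3],w[0]]).as_matrix(); E=p["hand_eye"]
    return R@E[:3,3]+st["eef_pos"], R@E[:3,:3]@v
E
python3 - <<'E'
from h import *
np.set_printoptions(precision=4,suppress=True)
st=r.read_state(); p=optics.camera("wrist"); L=landmark_of(p,"fan_press"); print(L)
im=p["image"].astype(int); w=(im[:,:,1]-im[:,:,0]>40)&(im[:,:,1]-im[:,:,2]>30); ys,xs=np.nonzero(w); print(len(xs),xs.min(),xs.max(),ys.min(),ys.max(),xs.mean(),ys.mean())
for uv in (L[0]["centre"],(xs.mean(),ys.mean()),(xs.min(),ys.min()),(xs.min(),ys.max())):
    o,d=wray(p,uv,st); 
    for z in(.0529,.0585): X=o+d*(z-o[2])/d[2]; D=X-[.605,.188,0]; print(uv,X,"hood",D@xh,D@yh)
for P in([.4957,.2892,.0585],[.4944,.2915,.0529]): D=np.array(P)-[.605,.188,0];print(D@xh,D@yh)
s=optics.camera("side"); L=landmark_of(s,"fan_press");print(L)
o,d=wray(p,(xs.mean(),ys.mean()),st)
E
```

```text
[{'centre': [422.8, 288.2], 'score': 0.92}]
672 398 439 264 299 408.5892857142857 280.61160714285717
[422.8, 288.2] [0.497  0.2988 0.0529] hood -0.08124380089584796 0.13164976316474508
[422.8, 288.2] [0.4932 0.2959 0.0585] hood -0.08555112755016833 0.12968893276384513
(np.float64(408.5892857142857), np.float64(280.61160714285717)) [0.493  0.2873 0.0529] hood -0.08764184078071846 0.12130483676912869
(np.float64(408.5892857142857), np.float64(280.61160714285717)) [0.4894 0.2848 0.0585] hood -0.09175627827247042 0.11965588691683261
(np.int64(398), np.int64(264)) [0.4824 0.2764 0.0529] hood -0.10038391526602299 0.11303733361550013
(np.int64(398), np.int64(264)) [0.479  0.2742 0.0585] hood -0.10411420259286784 0.11163763381298981
(np.int64(398), np.int64(299)) [0.5085 0.2854 0.0529] hood -0.07294766288722064 0.1161252342292528
(np.int64(398), np.int64(299)) [0.5044 0.283  0.0585] hood -0.07750510287966192 0.11463243988932177
-0.08459160605057499 0.12260583259284336
-0.0853585683858833 0.12513402735911794
[{'centre': [202.4, 320.6], 'score': 0.85}, {'centre': [231.9, 265.9], 'score': 0.53}]
```

Run:
```python
from h import *
np.set_printoptions(precision=4,suppress=True)
F=np.array([.605,.188,0])-.083*xh+.126*yh+.059*zh
r.servo_line(F-EDGE+.012*NP,rate=.1); r.pause(.2)
f0=r.read_state()["ft_force"]; log=[]
for k in range(1,30):
    r.servo_line(F-EDGE+(.012-.001*k)*NP,rate=.02)
    st=r.read_state(); f=(st["ft_force"]-f0)@NP; log.append((12-k,round(float(f),1)))
    if f>9: break
r.pause(.3); st=r.read_state(); print(log,st["time"],(st["ft_force"]-f0),st["eef_pos"])
p=optics.camera("side"); a=p["image"][290:370,170:250].copy()
q=optics.camera("wrist")["image"][180:340,300:480]
cv2.imwrite("pics/press.png",np.hstack([cv2.resize(a,(400,400)),cv2.resize(q,(400,400))])[:,:,::-1])
```

```text
[(11, 0.5), (10, -0.5), (9, -0.4), (8, 0.8), (7, 2.2), (6, 3.1), (5, 3.3), (4, 2.9), (3, 3.1), (2, 10.0)] 8.9 [-1.5963 -1.7533 10.0853] [0.4986 0.2366 0.0592]
```

View pics/press.png

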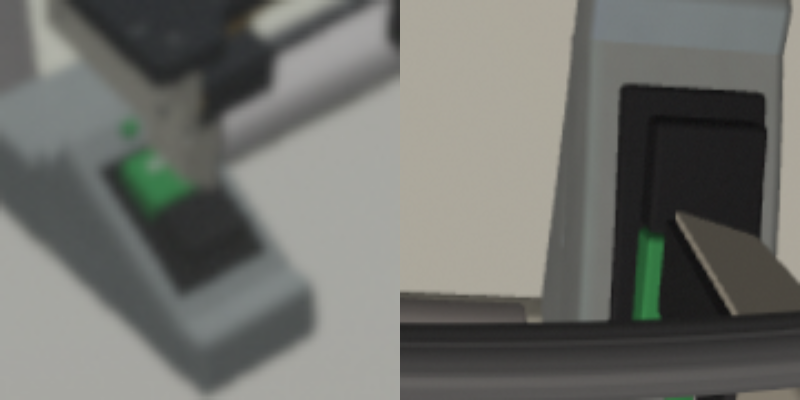

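The force stayed near 3 N through the travel and then jumped to 10 N at the stop. The black half now stands proud in the picture, so the fan is on. Next I'll retract and go to a pose in front of and below the lip.

```bash
cat >> h.py <<'E'
O=np.array([.605,.188,0]); H=lambda x,y,z:O+x*xh+y*yh+z*zh
def ql(tl): a=np.radians(tl); return quat(np.cos(a)*xh-np.sin(a)*zh,yh)
E
python3 - <<'E'
from h import *
np.set_printoptions(precision=3,suppress=True)
st=r.read_state()
r.servo_line(st["eef_pos"]+.03*NP,rate=.1)
r.servo_line(st["eef_pos"]+.03*NP-.06*xh+.08*zh,rate=.15)
r.grip(0.0,5)
for tl in(30,35,40,45):
    print(tl,[r.inverse_kinematics(H(x,0,z),ql(tl)) for x,z in((-.12,.10),(-.037,.10),(-.037,.125),(-.037,.21),(-.037,.29))])
p=optics.camera("wrist"); save(p,"w2.png"); st=r.read_state(); print(st["time"],st["eef_pos"],st["finger_gap"])
E
```

```text
30 [None, None, None, None, array([-0.537,  0.062, -0.062,  2.482,  2.443,  0.525, -1.136])]
35 [None, None, None, array([ 0.309,  0.404, -1.055,  2.456,  2.255,  0.803, -0.833]), array([ 0.08 ,  0.079, -0.669,  2.373,  2.168,  0.4  , -0.811])]
40 [None, array([ 0.25 ,  0.746, -1.067,  2.478,  2.305,  1.079, -0.784]), array([ 0.264,  0.651, -1.063,  2.464,  2.265,  0.98 , -0.778]), array([-0.132,  0.217, -0.474,  2.417,  2.296,  0.477, -0.955]), array([ 0.495,  0.126, -1.082,  2.28 ,  1.746,  0.355, -0.338])]
45 [None, array([ 0.276,  0.677, -1.062,  2.416,  2.18 ,  0.907, -0.68 ]), array([ 0.099,  0.475, -0.782,  2.412,  2.24 ,  0.677, -0.834]), array([-0.135,  0.191, -0.442,  2.347,  2.01 ,  0.337, -0.657]), array([ 0.303,  0.086, -0.854,  2.214,  1.228,  0.295,  0.165])]
11.75 [0.425 0.22  0.165] 0.00027045520084406454
```

Run:
```python
from h import *
np.set_printoptions(precision=2,suppress=True)
for y in(0,-.04):
 for tl in(40,45,50):
  print(y,tl,[r.inverse_kinematics(H(x,y,z),ql(tl)) for x,z in((-.075,.22),(-.075,.16),(-.075,.105),(-.06,.105))])
```

```text
0 40 [array([ 0.07,  0.17, -0.71,  2.47,  2.2 ,  0.49, -0.89]), None, None, None]
0 45 [array([ 0.14,  0.15, -0.76,  2.39,  1.9 ,  0.37, -0.56]), array([-0.34,  0.24, -0.27,  2.49,  2.38,  0.46, -1.1 ]), array([ 0.25,  0.62, -1.06,  2.5 ,  2.19,  0.92, -0.77]), array([ 0.26,  0.63, -1.06,  2.46,  2.18,  0.91, -0.73])]
0 50 [array([ 0.08,  0.13, -0.66,  2.32,  1.43,  0.29, -0.08]), array([-0.35,  0.21, -0.22,  2.42,  2.13,  0.3 , -0.82]), array([ 0.11,  0.46, -0.81,  2.44,  2.14,  0.63, -0.77]), array([ 0.13,  0.49, -0.83,  2.41,  2.11,  0.63, -0.72])]
-0.04 40 [array([-0.29,  0.1 , -0.18,  2.51,  2.58,  0.38, -1.19]), None, None, None]
-0.04 45 [array([ 0.26,  0.14, -0.74,  2.4 ,  2.09,  0.28, -0.65]), array([-0.23,  0.24, -0.24,  2.5 ,  2.6 ,  0.42, -1.2 ]), array([ 0.38,  0.61, -1.06,  2.51,  2.27,  0.85, -0.74]), array([ 0.39,  0.63, -1.06,  2.47,  2.26,  0.84, -0.7 ])]
-0.04 50 [array([ 0.23,  0.12, -0.69,  2.33,  1.45,  0.21, -0.01]), array([-0.02,  0.23, -0.46,  2.42,  2.2 ,  0.3 , -0.78]), array([ 0.37,  0.53, -1.  ,  2.44,  2.14,  0.66, -0.63]), array([ 0.36,  0.54, -0.98,  2.41,  2.13,  0.65, -0.6 ])]
```

View pics/w2.png

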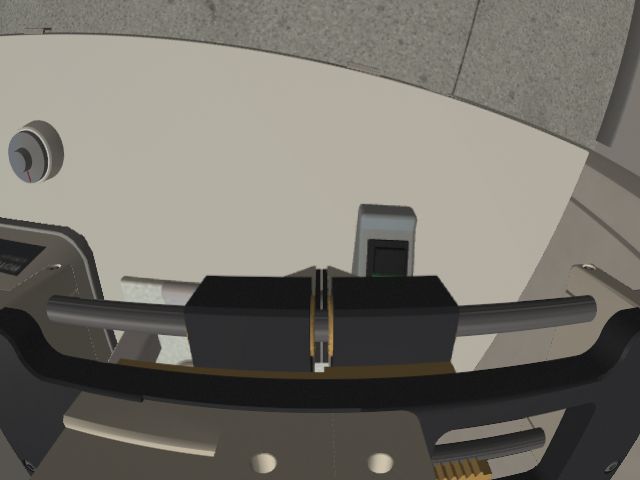

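The wrist picture shows the black rocker half raised and the fingers closed. Now I'll move under the lip at 45° and feel for contact.

Run:
```python
from h import *
np.set_printoptions(precision=4,suppress=True)
q=ql(45)
r.move_pose(H(-.09,0,.2),q)
r.servo_line(H(-.08,0,.105),rate=.12)
r.servo_line(H(-.041,0,.105),rate=.08); r.pause(.2)
st=r.read_state(); f0=st["ft_force"]; print(st["time"],st["eef_pos"],f0,st["qpos"])
s=optics.camera("side"); c=s["image"][170:330,140:340]
cv2.imwrite("pics/lip.png",cv2.resize(c,(800,600),interpolation=cv2.INTER_CUBIC)[:,:,::-1])
```

```text
14.9417 [0.5645 0.179  0.1049] [-0.0274  0.137   0.5187] [ 0.0107  0.5008 -0.6831  2.4406  2.3345  0.7083 -0.947 ]
```

View pics/lip.png

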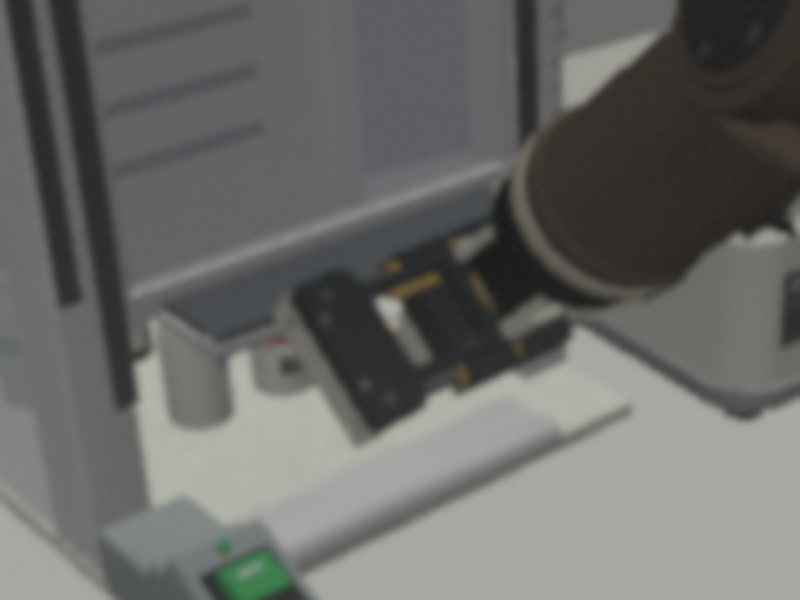

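The hand is in front of the lip with no contact force. The fingers are hidden behind the gripper body. I'll ease up until it touches.

Run:
```python
from h import *
np.set_printoptions(precision=4,suppress=True)
f0=r.read_state()["ft_force"]; x=r.read_state()["eef_pos"].copy(); log=[]; n=0
for k in range(16):
    x=x+[0,0,.003]; r.servo_line(x,rate=.04); st=r.read_state(); f=st["ft_force"]-f0
    log.append((round(float(st["eef_pos"][2]),4),np.round([f@xh,f@yh,f[2]],1).tolist()))
    n+= f[2]<-1.5
    if n>=3 or np.linalg.norm(f)>12: break
print(*log,sep="\n"); print(st["time"])
for n in("top","side"):
    p=optics.camera(n); save(p,n+"3.png"); print(n,landmark_of(p,"pointer")[:2],landmark_of(p,"mark")[:2])
```

```text
(0.1082, [0.3, -0.1, -0.5])
(0.1112, [0.7, 1.0, -0.0])
(0.1141, [0.3, 1.0, -0.0])
(0.1171, [-0.3, -0.1, 0.4])
(0.1201, [0.7, 0.3, -0.5])
(0.1232, [-0.3, 1.3, 0.1])
(0.1261, [0.2, -0.2, 0.2])
(0.1291, [-0.6, 0.1, -0.2])
(0.1319, [-1.5, -0.3, -1.2])
(0.1346, [-2.3, 0.9, -1.1])
(0.1377, [-5.0, -0.2, -0.9])
(0.1408, [-5.1, 0.1, -2.0])
(0.144, [-5.8, -0.6, -1.4])
(0.1471, [-5.9, 0.6, -0.6])
(0.1502, [-5.8, -1.1, -0.9])
(0.1533, [-7.9, -0.7, -0.2])
18.9917
top [{'centre': [297.0, 208.3], 'score': 0.73}] [{'centre': [298.8, 172.5], 'score': 0.49}]
side [{'centre': [231.6, 265.0], 'score': 0.61}] [{'centre': [283.5, 143.1], 'score': 0.5}]
```

View pics/top3.png

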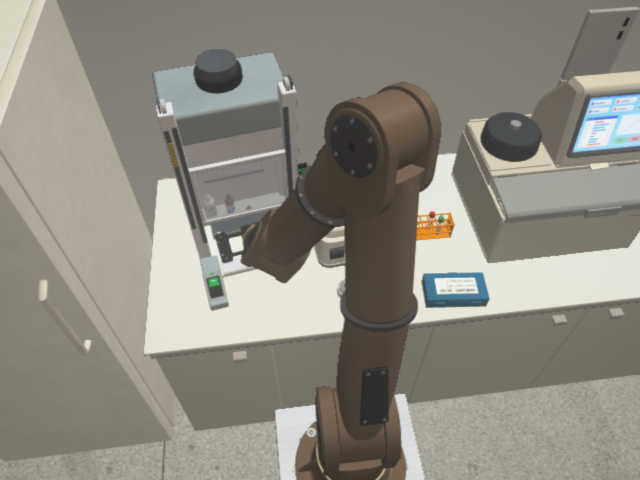

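The force is mostly horizontal, which means the fingertip is rubbing on the front of the nosing rather than lifting from beneath. I'll back down, go about 14 mm further in and try again.

Run:
```python
from h import *
np.set_printoptions(precision=4,suppress=True)
def red(p,b=(270,185,315,235)):
    x0,y0,x1,y1=b; im=p["image"][y0:y1,x0:x1].astype(int); w=np.clip(im[:,:,0]-im[:,:,1:].max(2)-40,0,None).astype(float)
    yy,xx=np.mgrid[y0:y1,x0:x1]; return (w>0).sum(),(xx*w).sum()/max(w.sum(),1),(yy*w).sum()/max(w.sum(),1)
print("before",red({"image":cv2.imread("pics/top0.png")[:,:,::-1]}),"now",red(optics.camera("top")))
x=r.read_state()["eef_pos"].copy(); x-=.012*xh; r.servo_line(x,rate=.08)
r.servo_line(H(-.053,0,.102),rate=.12)
r.servo_line(H(-.027,0,.102),rate=.08); r.pause(.2)
print("down",red(optics.camera("top")))
st=r.read_state(); f0=st["ft_force"]; print(st["eef_pos"],f0); x=st["eef_pos"].copy(); log=[]; n=0
for k in range(16):
    x=x+[0,0,.003]; r.servo_line(x,rate=.04); st=r.read_state(); f=st["ft_force"]-f0
    log.append((round(float(st["eef_pos"][2]),4),np.round([f@xh,f@yh,f[2]],1).tolist()))
    n+= f[2]<-1.5
    if n>=3 or np.linalg.norm(f)>9: break
print(*log[-8:],sep="\n"); print(st["time"],"end",red(optics.camera("top")))
```

```text
before (np.int64(30), np.float64(292.6374581939799), np.float64(212.69498327759197)) now (np.int64(0), np.float64(0.0), np.float64(0.0))
down (np.int64(0), np.float64(0.0), np.float64(0.0))
[0.5782 0.182  0.1019] [-0.1364 -0.1632 -0.3023]
(0.1292, [0.2, -0.0, 0.0])
(0.1322, [1.1, -0.4, 0.1])
(0.1352, [0.2, -0.2, -0.5])
(0.138, [-0.5, 0.0, 0.1])
(0.1407, [-3.3, 0.8, -0.8])
(0.1437, [-5.0, -0.7, -0.6])
(0.1468, [-5.3, -0.2, 0.0])
(0.15, [-6.5, 0.3, -1.7])
24.9417 end (np.int64(0), np.float64(0.0), np.float64(0.0))
```

Run:
```python
from h import *
import numpy as np
def shift(n,box,rng=60):
    a=cv2.imread(f"pics/{n}0.png"); p=optics.camera(n); b=np.ascontiguousarray(p["image"][:,:,::-1]); x,y,w,h=box
    S=b[y-rng:y+h+5,x-12:x+w+12]; m=cv2.matchTemplate(S,a[y:y+h,x:x+w],cv2.TM_CCOEFF_NORMED); _,v,_,l=cv2.minMaxLoc(m)
    return v,(l[0]-12,l[1]-rng),p
for n,box in(("side",(165,125,70,35)),("top",(200,155,60,25)),("top",(275,203,27,20))):
    v,d,p=shift(n,box); print(n,round(v,2),d); save(p,n+"4.png")
    X=np.array([.6318,.055,.145]) if box[0]>270 else H(0,0,.36); print("px/10mm",proj(p,X+[0,0,.01])-proj(p,X))
    print(boxes_of(p,"sash")[:1],landmark_of(p,"pointer")[:1])
s=cv2.imread("pics/side4.png")[100:260,140:340]; t=cv2.imread("pics/top4.png")[120:280,180:340]
cv2.imwrite("pics/v9.png",np.hstack([cv2.resize(s,(430,440),interpolation=cv2.INTER_CUBIC),cv2.resize(t,(370,440),interpolation=cv2.INTER_CUBIC)]))
print(r.read_state()["time"],r.read_state()["ft_force"])
```

```text
side 0.94 (11, -21)
px/10mm [-0.44779129 -5.71258701]
[{'extent': [157.1, 109.5, 110.5, 139.9], 'score': 0.84}] []
top 0.99 (-11, -8)
px/10mm [-0.51282224 -3.05469302]
[{'extent': [185.4, 147.0, 102.9, 87.4], 'score': 0.65}] []
top 0.62 (-4, -60)
px/10mm [-0.1332842  -2.40221391]
[{'extent': [188.8, 146.3, 98.8, 82.8], 'score': 0.78}] []
25.4417 [-4.92315931 -0.93782402 -2.42806232]
```

View pics/v9.png

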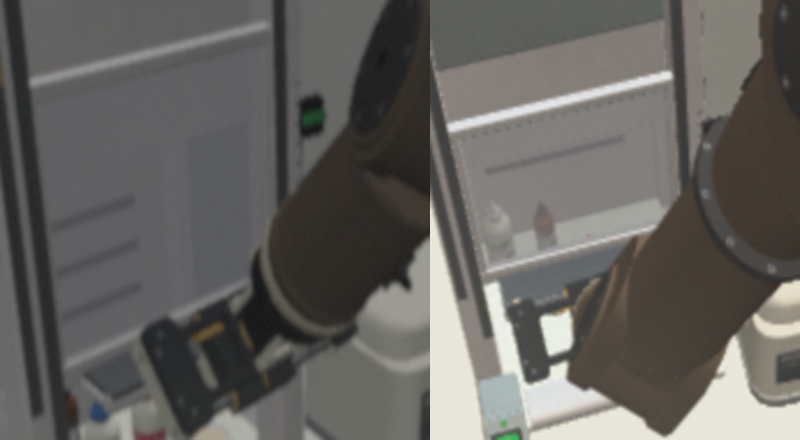

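Both crops show the sash top bar has moved up, by about 30 mm in the side view. The lift is working and the sash follows the fingers 1:1. I'll continue to about 17 mm short of the mark, then step back and measure pointer and mark by colour.

Run:
```python
from h import *
np.set_printoptions(precision=4,suppress=True)
st=r.read_state(); x=st["eef_pos"].copy(); print(x)
for k in range(4):
    x=x+[0,0,.028]; r.servo_line(x,rate=.06); st=r.read_state(); print(st["eef_pos"],st["ft_force"])
print(st["time"])
e=st["eef_pos"].copy()
r.servo_line(x-.015*zh-.01*xh,rate=.08); r.servo_line(x-.015*zh-.09*xh,rate=.15)
r.move_pose([.40,-.22,.30],quat([.3,-.1,-1],yh))
st=r.read_state(); print(st["time"],st["eef_pos"])
P={n:optics.camera(n) for n in("side","top")}
for n,p in P.items():
    save(p,n+"5.png"); print(n,[(l,q["centre"],q["score"]) for l in("pointer","mark") for q in landmark_of(p,l)[:2]])
    im=p["image"].astype(int); x0,y0,x1,y1=(255,120,310,200) if n=="side" else (270,140,320,215)
    im=im[y0:y1,x0:x1]; yy,xx=np.mgrid[y0:y1,x0:x1]
    for c,w in(("red",im[:,:,0]-im[:,:,1:].max(2)-15),("green",im[:,:,1]-im[:,:,[0,2]].max(2)-15)):
        w=np.clip(w,0,None).astype(float); print(n,c,(w>0).sum(),(xx*w).sum()/w.sum(),(yy*w).sum()/w.sum(),xx[w>0].min(),xx[w>0].max(),yy[w>0].min(),yy[w>0].max())
s=P["side"]["image"][110:190,240:320]; t=P["top"]["image"][140:220,250:330]
cv2.imwrite("pics/v10.png",np.hstack([cv2.resize(i,(400,400),interpolation=cv2.INTER_CUBIC) for i in(s,t)])[:,:,::-1])
```

```text
[0.5778 0.182  0.15  ]
[0.5782 0.1822 0.1792] [-3.7374 -0.6002  0.0758]
[0.5781 0.1821 0.2066] [-2.297   0.1904  0.0593]
[0.5779 0.182  0.2342] [-2.7578 -1.295  -0.2659]
[0.5778 0.1819 0.262 ] [-4.0509 -1.7434 -0.547 ]
27.9083
30.85 [ 0.4002 -0.2199  0.3001]
side [('pointer', [274.4, 151.9], 0.85), ('pointer', [471.3, 263.8], 0.22), ('mark', [274.4, 153.3], 0.72), ('mark', [280.8, 139.6], 0.56)]
side red 56 272.7515833919775 153.20478536242084 267 278 150 156
side green 43 284.92957746478874 142.35211267605635 281 290 140 145
top [('pointer', [293.8, 174.2], 0.67), ('mark', [297.9, 172.0], 0.52)]
top red 50 290.5526932084309 175.38173302107728 285 296 173 178
top green 32 302.2442333785617 169.1356852103121 298 307 167 171
```

View pics/v10.png

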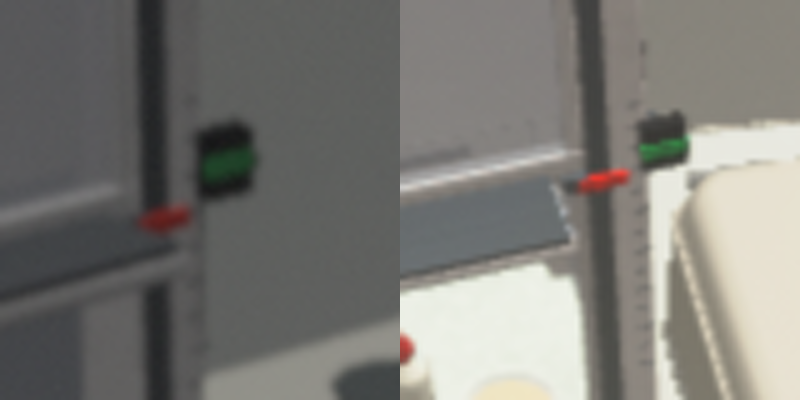

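The close view shows the red tab a little below the green line: side (272.8,153.2) against (284.9,142.4). I'll triangulate the remainder, go back under the lip and finish.

Run:
```python
from h import *
np.set_printoptions(precision=4,suppress=True)
P={n:optics.camera(n) for n in("side","top")}; s,t=P["side"],P["top"]
p1,e1=tri([ray(s,(272.75,153.2)),ray(t,(290.55,175.38))]); m,e2=tri([ray(s,(284.93,142.35)),ray(t,(302.24,169.13))])
p0,_=tri([ray(s,(273.56,218.38)),ray(t,(292.62,212.78))])
print(p0,p1,e1,m,e2,"risen",p1[2]-p0[2],"left",m[2]-p1[2])
# per-camera check: same xy as p1, height at which it meets the mark's height
left=m[2]-p1[2]
if not .004<left<.03: raise SystemExit("check")
B=np.array([.5778,.1819,.262]); q=ql(45)
r.move_pose(B-.02*zh-.09*xh,q)
r.servo_line(B-.015*zh-.01*xh,rate=.12); r.servo_line(B-.008*zh,rate=.06)
x=B+(left-.001)*zh; r.servo_line(x,rate=.03); r.pause(.2); st=r.read_state(); print(st["eef_pos"],st["ft_force"],st["time"])
r.servo_line(x-.015*zh-.01*xh,rate=.1); r.servo_line(x-.015*zh-.09*xh,rate=.15)
r.move_pose([.40,-.22,.30],quat([.3,-.1,-1],yh))
P={n:optics.camera(n) for n in("side","top")}; C={}
for n,p in P.items():
    save(p,n+"6.png"); im=p["image"].astype(int); x0,y0,x1,y1=(255,120,310,200) if n=="side" else (270,140,320,215)
    im=im[y0:y1,x0:x1]; yy,xx=np.mgrid[y0:y1,x0:x1]
    for c,w in(("red",im[:,:,0]-im[:,:,1:].max(2)-15),("green",im[:,:,1]-im[:,:,[0,2]].max(2)-15)):
        w=np.clip(w,0,None).astype(float); C[n,c]=((xx*w).sum()/w.sum(),(yy*w).sum()/w.sum())
for c in("red","green"): print(c,*tri([ray(P[n],C[n,c]) for n in P]),C["side",c],C["top",c])
print(r.read_state()["time"])
for n in P:
    a=cv2.imread(f"pics/{n}0.png")[:,:,::-1].astype(int); print(n,[(l,[np.round(k["centre"],0) for k in landmark_of(P[n],l)[:1]]) for l in("specimen_cup","timer","notepad","tube_rack","fan_press","slide_box")])
```

```text
[0.6346 0.0616 0.1426] [0.6332 0.0612 0.2886] [np.float64(0.001401912355796954), np.float64(0.0014019123557969585)] [0.635  0.031  0.3054] [np.float64(0.0016466677773416306), np.float64(0.001646667777341749)] risen 0.1460114708703095 left 0.016788398468631283Traceback (most recent call last):
  File "<stdin>", line 12, in <module>
station.IKError: the arm cannot follow that straight line within its joint ranges
```

Run:
```python
from h import *
np.set_printoptions(precision=4,suppress=True)
st=r.read_state(); print(st["time"],st["eef_pos"],st["qpos"])
left=.0168; B=np.array([.5778,.1819,.262])
r.movej([0.0107,0.5008,-0.6831,2.4406,2.3345,0.7083,-0.947])
r.servo_line(np.r_[B[:2],.12],rate=.1)
r.servo_line(B-.01*zh,rate=.12)
x=B+(left-.001)*zh; r.servo_line(x,rate=.03); r.pause(.2); st=r.read_state(); print(st["eef_pos"],st["ft_force"],st["time"])
r.servo_line(x-.015*zh-.01*xh,rate=.1); r.servo_line(x-.015*zh-.09*xh,rate=.15)
r.move_pose([.40,-.22,.30],quat([.3,-.1,-1],yh))
P={n:optics.camera(n) for n in("side","top")}; C={}
for n,p in P.items():
    save(p,n+"6.png"); im=p["image"].astype(int); x0,y0,x1,y1=(255,120,310,200) if n=="side" else (270,140,320,215)
    im=im[y0:y1,x0:x1]; yy,xx=np.mgrid[y0:y1,x0:x1]
    for c,w in(("red",im[:,:,0]-im[:,:,1:].max(2)-15),("green",im[:,:,1]-im[:,:,[0,2]].max(2)-15)):
        w=np.clip(w,0,None).astype(float); C[n,c]=((xx*w).sum()/w.sum(),(yy*w).sum()/w.sum())
for c in("red","green"): print(c,*tri([ray(P[n],C[n,c]) for n in P]),C["side",c],C["top",c])
print(r.read_state()["time"],r.read_state()["ft_force"])
```

```text
33.0667 [0.4903 0.1618 0.2422] [-1.7203 -0.2555  0.9682  2.5325  1.6046  0.5334 -0.2896]
[0.5773 0.1815 0.2771] [-5.3969 -1.2513 -2.7192] 37.975
red [0.6328 0.0613 0.3033] [np.float64(0.001243306418149081), np.float64(0.0012433064181492546)] (np.float64(272.72160664819944), np.float64(146.12326869806094)) (np.float64(290.2382029734971), np.float64(171.26535229476406))
green [0.6351 0.031  0.3053] [np.float64(0.001682869525462019), np.float64(0.0016828695254621818)] (np.float64(284.8848920863309), np.float64(142.36690647482015)) (np.float64(302.2459239130435), np.float64(169.13315217391303))
40.7417 [0.2767 0.5208 0.0288]
```

The pointer is at 0.3033 m and the mark at 0.3053 m, so it is within 2 mm. The robot is clear, so I'll hand in.

```bash
python3 -c "
from h import *
print(ticket.finish_job())"
```

```text
the job is handed in; nothing more can be done
None
```

I pressed the fan switch to its stop and raised the sash until the pointer measured about 2 mm below the green mark (10 mm allowed), then handed the job in with the arm clear at about 41 s of 54 s; no verdict came back, and I did not re-measure the standing objects at the end.

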